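# Slide the specimen tray under the low camera bridge

### The arm

A 6-joint arm with a two-finger parallel gripper is mounted at the origin on the work surface. World frame = base frame: x ahead of the robot, y to its left, z up, the work surface at z = 0. Lengths are in m, angles in rad, forces in N, time in s.
With the tool pointing down it reaches from about 0.25 to 0.8 m from the base axis. Payload 8.5 kg.
Tool frame: the origin (TCP) lies at the very end of the fingers, on their centre line; the grasp point (between the pads) lies 19 mm behind it (arm.grip_point_offset is the distance from the TCP to the grasp point, in m); z points along the fingers, y is the line along which they close (so a half turn about z gives the same grasp; the last joint's range is limited). The gripper opens to 85 mm and grips with 20 to 120 N. Pads are 22 mm wide; open, the fingers measure 114 mm over their backs; the gripper's body (76 mm by 85 mm) begins 54 mm behind the grasp point. The pads swing forward as they close: fully open they stand 13 mm farther back than shut.
Start: joints at [-1.214, 0.238, -0.013, 1.319, 0, 1.571], TCP at [0.183, -0.492, 0.231] pointing down, gripper open.
Joint ranges: [-2.66, 2.66], [-1.03, 1.9], [-1.14, 1.46], [-1.82, 2.27], [-1.45, 1.34], [-3.14, 3.14]. Speed limits (rad/s): [2.22, 2.22, 2.79, 3.14, 3.14, 3.14].

### API

Orientations are given as a unit quaternion [w, x, y, z].
In Python, from station import arm gives the robot as it stands.
- The arm moves only by the tool servo_tool, never from a script. Its argument "rows" is a list that holds one entry, the list of rows, each a list of 7 numbers: the shift along the tool's x, y, z in m, then the turn, a rotation vector about the tool's x, y, z in degrees, then the opening, from -1 (shut) to 1 (fully open), so that 0 is half open. A call has 1 to 20 rows; each row shifts and turns the commanded pose from where the row before left it, along the tool's axes as they then stand; what a row does not reach is not made up. A row lasts 1/10 s, in which the tool goes at most 50 mm and 8.59 degrees, less where a joint would pass 70% of its speed; a pose out of reach is approached as far as the arm can. A call is refused whole if a number of a shift passes 0.05 or a number of a turn 8.59, either way. A call with a gripper value outside its range is refused whole. The fingers move at their own pace and stop on an object; the grip force is fixed at half the most. Time passes only in rows, so rows that do not move let the fingers close. It gives the time, the measured TCP pose, the force, the opening and the grip force at its end, in the units of the state.
- arm.sense(): the state, without advancing time (a new reading comes with each control period).
- arm.read_camera(name): name is "scene" or "top"; returns a dict with "img" (400x640x3 uint8, red, green, blue), "mtx" (3x3 intrinsics, pixels), "rvec" (rotation vector, rad) and "tvec" (3), from world to camera coordinates, as OpenCV has them. Camera axes: x right, y down, z forward; pixel columns grow to the right and rows downward; lengths in m; the calibration is good to about 2 mm. A picture is of the moment at which its call begins. There is no depth.
- arm.hand_in(): hands the job in; it is judged then, once.
Trained networks look in a picture, given as the dict that the camera call returned (one of the last four; its "shot" number tells which), for a name from the list of things; names that differ only in an ending like _2 or _b are one class to them, and where a whole thing is asked for, a point or a joint stands for the part that bears it (a point fixed in the world has none). Each returns a list of dicts, best first, with "p" (0 to 1); they miss things now and then, are a little off and sometimes report something else, mostly with a low value. They report only what shows in the picture. A call takes as long as a camera call. They do not tell look-alikes from the thing itself.
- arm.recognise(picture, label): "xyz" ([x, y, z] in m, in world coordinates, good to about 4 mm: the middle of the surface that is visible of it).
- arm.spot_point(picture, label): "xyz" ([x, y, z] in m, in world coordinates, good to about 4 mm: a listed point, or the origin of a listed thing).
The state is a dict: "time": time; "joint_positions": joint angles; "qd": joint speeds; "joint_efforts": joint torques, N m; "tcp_pos": TCP position; "tool_rot": TCP orientation; "wrist_force": force on the tool from outside, world axes, zero at the start; "moment": the same for the moment, N m; "gripper_width": finger opening in m; "gripper_force": force on a finger pad.
Only numpy, scipy, OpenCV 4.12 (cv2) and the standard library are available. Lean on these libraries where they do the work, as an engineer would, in place of code of your own. Each camera call takes 0.05 s, during which the arm holds its last target. There are 200 camera calls.

### The job

The flat specimen tray, with a lidded dish sitting in its seat, lies on the bench in front of the mouth of the low camera bridge. Push it along the bench with the fingertips, nose first between the guide rails and under the bridge, until its nose is fully home against the stop bar, then move the hand clear. Nothing is gripped or lifted: keep the tray flat on the bench and the dish flat in its seat, do not touch the dish, and leave the bottle, the slide box and the beaker where they stand.

Things in the scene. Friction and masses are not known exactly. Their poses are not given: they have to be found in the camera images.
- bridge: Low white camera bridge fixed to the bench. Origin on the bench straight below its lens; +x is the way the tray goes in, y across, z up. White beam 70 (x) by 140 (y), underside 26 above the bench, top 48, on cheeks at |y| 54 to 70; knobs at its sides reach |y| = 84; on the beam a camera tube, radius 27, up to 132 high. Between the rails is bare bench.
- mouth (a point): Middle of the entry between the dark steel guide rails, on the bench, at bridge x = -115. Rails are 16 high, 10 thick. Inner faces are 150 apart at the mouth, narrow evenly to 88 apart at bridge x = -70, then run parallel to x = 62.
- stop (a point): Middle of the near face of the dark steel stop bar across the far end of the rails, at bridge x = +50, 8 above the bench. The bar is 16 high.
- tray: Flat bare-metal tray loose on the bench, 170 long (x), 80 wide (y), plate 6 thick, 0.17 to 0.35 kg; 1 to 3 N slide it. Origin at the centre of its underside; +x towards the nose (x = +85, corners cut 12 at 45 deg), z up. A low ring at x = +35, inner radius 32, top 10 above the bench, seats the dish. It starts in front of the mouth, nose roughly towards it.
- tray_nose (a point): Middle of the tray's nose edge (tray frame 85, 0, 3).
- tray_tail (a point): Middle of the outer face of the upright plate at the tail, 10 above the bench (tray frame -85, 0, 10). The plate is 80 wide, 8 thick, 20 high from the bench. With the tray home it is 85 in front of the near face of the bridge's beam and 5 outside the rails' mouth.
- dish: Round lidded glass dish, diameter 60, 15 high, 40 g, loose in the tray's seat with 2 mm of play; its top is 21 above the bench, 5 below the bridge. Origin at the centre of its underside, z up.
- bottle: Small upright bottle, diameter 32, 55 high, loose bystander. Origin at the centre of its underside.
- slide_box: Closed white slide box with a grey seam, 100 by 70 by 30 high, loose bystander. Origin at the centre of its underside, x along the 100 side.
- beaker: Small glass beaker, rim radius 26, 60 high, loose bystander. Origin at the centre of its underside.
Mind the look-alikes: they are no part of the job. Of the things that look like the tray, take the one that is farthest from the robot's base at the start.

How it is judged:
At the end, for the whole second after the job is handed in: The tray lies flat and at rest between the rails, its nose within 5 mm of the stop bar and 8 mm of the centre line, in line with the bridge to 0.1 rad; the dish is flat in its seat, within 12 mm of the point under the lens (x of tray_nose in the frame of bridge between 0.045 and 0.053 m and y of tray_nose in the frame of bridge between -0.008 and 0.008 m and angle between the x axis of tray and the x axis of bridge, either way round below 0.1 rad and angle between tray's own z axis and vertical below 0.03 rad and height (world z) of tray below 0.003 m and horizontal distance between dish and bridge below 0.012 m and angle between dish's own z axis and vertical below 0.04 rad and z of dish in the frame of tray between 0.004 and 0.008 m and linear speed of each of tray, dish below 0.01 m/s); the robot touches nothing.
It fails at once if the tray is lifted off the bench (more than 6 mm) (height (world z) of tray above 0.006 m).
It fails at once if the tray is tipped (more than 0.08 rad) (angle between tray's own z axis and vertical above 0.08 rad).
It fails at once if the dish leaves its seat or is lifted or tipped (z of dish in the frame of tray above 0.0095 m or angle between dish's own z axis and vertical above 0.1 rad).
It fails at once if the robot touches the dish (contact force between dish and the fingers above 0.5 N or contact force between dish and the arm above 0.5 N).
It fails at once if the bottle, slide box or beaker is moved (more than 15 mm) or tipped (distance of any of bottle, slide_box, beaker from where it was at the start of the episode above 0.015 m or angle between any of bottle, slide_box, beaker's own z axis and vertical above 0.3 rad).
It also fails if it takes over 48 s, if anything falls off the work surface, if the arm or the gripper's body presses on something with over 40 N, if the wrist force passes 120 N, or if a joint passes its speed limit or range.

## Working session

There is one attempt and no reset: what is moved stays moved. The work goes in short steps, Python scripts to look and compute and a tool call to move; the robot and the scene stay as the last step left them, time stands still between calls to the robot, and variables do not carry over. Pictures are saved under pics/ and viewed, at most 10 in all, crops included, and the job is handed in when it is done.

Besides the shell and the picture viewer there is one more tool, called after "Request:" in YAML: its name, and indented under it one key for each argument. servo_tool: Moves the arm, as the interface text tells. Its arguments: {"type":"object","properties":{"rows":{"type":"array"}},"required":["rows"]}

```bash
mkdir -p pics; ls
python3 - <<'E'
from station import arm
import cv2,numpy as np
for n in ("top","scene"):
    p=arm.read_camera(n); cv2.imwrite(f"pics/{n}0.png",p["img"][:,:,::-1])
    print(n,np.round(p["tvec"],3),np.round(p["rvec"],3),p["mtx"][0][0])
    for l in ("tray_tail","tray_nose","tray","mouth","stop","bridge","dish","bottle","slide_box","beaker"):
        print(l,[(np.round(d["xyz"],3).tolist(),round(d["p"],2)) for d in arm.spot_point(p,l)])
s=arm.sense();print(s["tcp_pos"],s["tool_rot"],s["time"])
E
```

```text
pics
top [-0.01   0.525  0.944] [ 2.194 -2.174  0.123] 441.8276409284267
tray_tail [([0.364, -0.199, 0.01], 0.86), ([0.46, -0.19, 0.012], 0.71), ([0.659, -0.153, -0.001], 0.17)]
tray_nose [([0.505, -0.026, 0.002], 0.91), ([0.192, -0.213, 0.001], 0.8)]
tray [([0.28, -0.203, -0.002], 0.89), ([0.485, -0.114, 0.002], 0.74)]
mouth []
stop [([0.515, 0.153, 0.01], 0.57)]
bridge [([0.517, 0.1, -0.002], 0.9)]
dish [([0.492, -0.079, 0.005], 0.84), ([0.663, 0.008, -0.003], 0.7)]
bottle [([0.384, 0.112, -0.001], 0.63), ([0.666, 0.013, -0.005], 0.59)]
slide_box [([0.659, -0.152, -0.001], 0.79)]
beaker [([0.384, 0.113, -0.001], 0.86)]
scene [-0.44  -0.164  1.227] [ 2.109  0.656 -0.353] 440.5778735594226
tray_tail [([0.365, -0.202, 0.01], 0.74), ([0.383, 0.112, 0.002], 0.22)]
tray_nose [([0.194, -0.213, 0.002], 0.73), ([0.508, -0.028, -0.002], 0.55)]
tray [([0.283, -0.204, -0.001], 0.75), ([0.482, -0.114, -0.001], 0.62)]
mouth []
stop []
bridge [([0.52, 0.101, -0.002], 0.94)]
dish [([0.491, -0.077, 0.003], 0.75)]
bottle [([0.667, 0.013, 0.004], 0.9)]
slide_box [([0.657, -0.149, -0.004], 0.76)]
beaker [([0.386, 0.113, 0.002], 0.96)]
[ 0.18334365 -0.49188232  0.23126387] [-6.41579757e-05  9.84128063e-01  1.77459718e-01 -2.78754871e-05] 1.1
```

View pics/top0.png

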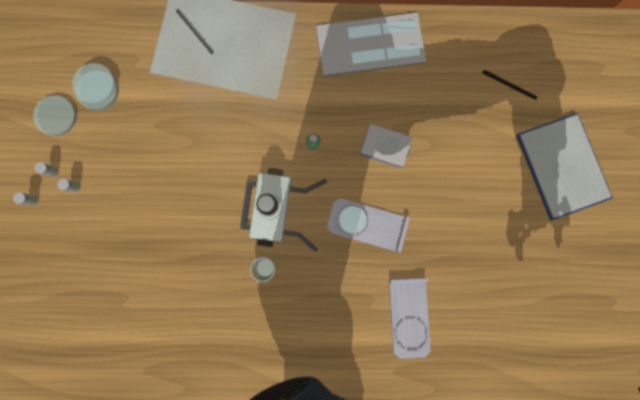

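View pics/scene0.png

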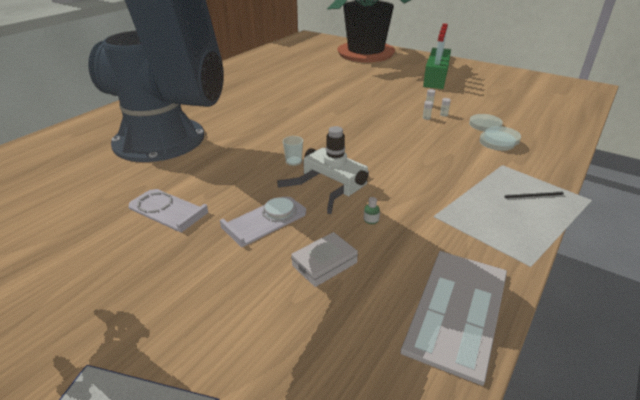

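The top view shows two candidates for the tray. One carries the dish at (368,222), with its nose at (331,215), its tail plate at (404,233) and its range about 0.50 m. The other is an empty look-alike at (410,318), about 0.35 m away. The dish tray fits, because it is the farthest, has the dish and faces the bridge mouth. The bridge is at (268,207), with its rails opening to the right. I'll confirm this with an enlarged crop.

Run:
```python
from station import arm
import cv2
p=arm.read_camera("top")
cv2.imwrite("pics/crop1.png",cv2.resize(p["img"][150:280,230:430,::-1],None,fx=4,fy=4,interpolation=cv2.INTER_CUBIC))
```

```text
(no output)
```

View pics/crop1.png

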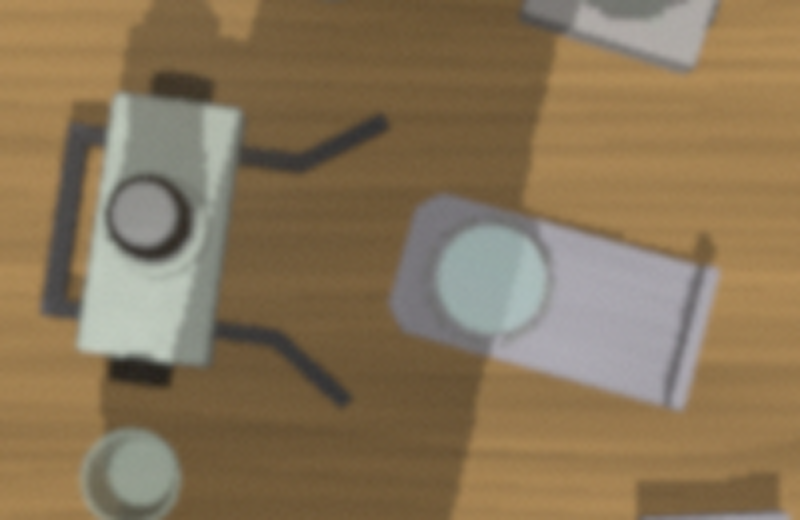

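The crop confirms it. The dish tray has its nose at crop (402,255), its plate sides (445,193)→(700,262) and (405,330)→(660,403), and its tail plate top (716,268)–(683,409). The rail tips are at (382,122) and (346,402).

```bash
cat > h.py <<'E'
import numpy as np,cv2
def back(p,uv,z):
    R=cv2.Rodrigues(np.array(p["rvec"],float))[0];t=np.array(p["tvec"],float).ravel()
    C=-R.T@t
    u=cv2.undistortPoints(np.array(uv,float).reshape(-1,1,2),np.array(p["mtx"],float),None).reshape(-1,2)
    d=np.c_[u,np.ones(len(u))]@R
    return C+d*((z-C[2])/d[:,2])[:,None]
def proj(p,X): return cv2.projectPoints(np.array(X,float),np.array(p["rvec"],float),np.array(p["tvec"],float),np.array(p["mtx"],float),None)[0].reshape(-1,2)
crop=lambda l:[(230+(u+.5)/4-.5,150+(v+.5)/4-.5) for u,v in l]
E
python3 - <<'E'
from station import arm
from h import *
p=arm.read_camera("top")
def ang(a,b): return round(float(np.degrees(np.arctan2(*(b-a)[1::-1]))),1)
r=back(p,crop([(382,122),(346,402),(300,163),(278,335),(86,128),(60,310)]),.016)
print(np.round(r,4))
print("y axes dirs lower->upper tip,elbow,stop",ang(r[1],r[0]),ang(r[3],r[2]),ang(r[5],r[4]))
b=back(p,crop([(118,93),(232,105),(200,364),(78,348)]),.048);print("beam",np.round(b,4),b.mean(0),ang(b[3],b[0]),ang(b[2],b[1]),np.linalg.norm(b[0]-b[3]),np.linalg.norm(b[0]-b[1]))
t=back(p,crop([(445,193),(700,262),(405,330),(660,403),(415,205),(393,305)]),.006)
print("tray",np.round(t,4),ang(t[1],t[0]),ang(t[3],t[2]))
k=back(p,crop([(718,268),(685,409)]),.02);print("tail",k,np.linalg.norm(k[0]-k[1]),ang(k[1],k[0]))
print("tips",np.linalg.norm(r[0]-r[1]))
E
```

```text
[[ 0.578  -0.0178  0.016 ]
 [ 0.4232  0.0008  0.016 ]
 [ 0.5545  0.0274  0.016 ]
 [ 0.4594  0.0384  0.016 ]
 [ 0.5728  0.146   0.016 ]
 [ 0.472   0.1579  0.016 ]]
y axes dirs lower->upper tip,elbow,stop -6.9 -6.6 -6.8
beam [[0.5874 0.125  0.048 ]
 [0.5816 0.0638 0.048 ]
 [0.443  0.0787 0.048 ]
 [0.4508 0.1432 0.048 ]] [0.51568952 0.10268482 0.048     ] -7.6 -6.1 0.13774484428933081 0.061411067278685436
tray [[ 0.5398 -0.0537  0.006 ]
 [ 0.5025 -0.1966  0.006 ]
 [ 0.463  -0.0317  0.006 ]
 [ 0.4239 -0.1736  0.006 ]
 [ 0.5328 -0.0369  0.006 ]
 [ 0.4769 -0.025   0.006 ]] 75.4 74.6
tail [[ 0.49829986 -0.20351588  0.02      ]
 [ 0.42088784 -0.18458499  0.02      ]] 0.07969316073103616 -13.7
tips 0.15592875621858682
```

Request:
servo_tool:
  rows:
    - [[0,0,0,0,0,-7.84,0.1],[0,0,0,0,0,-7.84,0.1],[0,0,0,0,0,-7.84,0.1],[0,0,0,0,0,-7.84,0.1],[0,0,0,0,0,-7.84,0.1],[0,0,0,0,0,-7.84,0.1],[0,0,0,0,0,-7.84,0.1],[0.032,0.019,0.013,0,0,0,0.1],[0.032,0.019,0.013,0,0,0,0.1],[0.032,0.019,0.013,0,0,0,0.1],[0.032,0.019,0.013,0,0,0,0.1],[0.032,0.019,0.013,0,0,0,0.1],[0.032,0.019,0.013,0,0,0,0.1],[0.032,0.019,0.013,0,0,0,0.1],[0.032,0.019,0.013,0,0,0,0.1],[0.032,0.019,0.013,0,0,0,0.1],[0.032,0.019,0.013,0,0,0,0.1],[0,0,0,0,0,0,0.1]]

```text
time: 3.0
tcp_pos: [0.4501, -0.2275, 0.0998]
tool_rot: [-0.001, 0.79, 0.613, 0.0]
wrist_force: [-0.5, -0.2, 1.1]
gripper_width: 0.047
gripper_force: 0.0
```

Request:
servo_tool:
  rows:
    - [[0,0,0.022,0,0,0,0.1],[0,0,0.022,0,0,0,0.1],[0,0,0.022,0,0,0,0.1],[0,0,0.015,0,0,0,0.1],[0,0,0.009,0,0,0,0.1],[0,0,0,0,0,0,0.1],[0,0,0,0,0,0,0.1]]

```text
time: 3.7
tcp_pos: [0.4484, -0.2308, 0.0118]
tool_rot: [0.0, 0.792, 0.611, 0.0]
wrist_force: [0.4, 0.2, -0.4]
gripper_width: 0.0469
gripper_force: 0.0
```

Run:
```python
from station import arm
import cv2
p=arm.read_camera("top")
cv2.imwrite("pics/crop2.png",cv2.resize(p["img"][150:280,230:430,::-1],None,fx=4,fy=4,interpolation=cv2.INTER_CUBIC))
```

```text
(no output)
```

View pics/crop2.png

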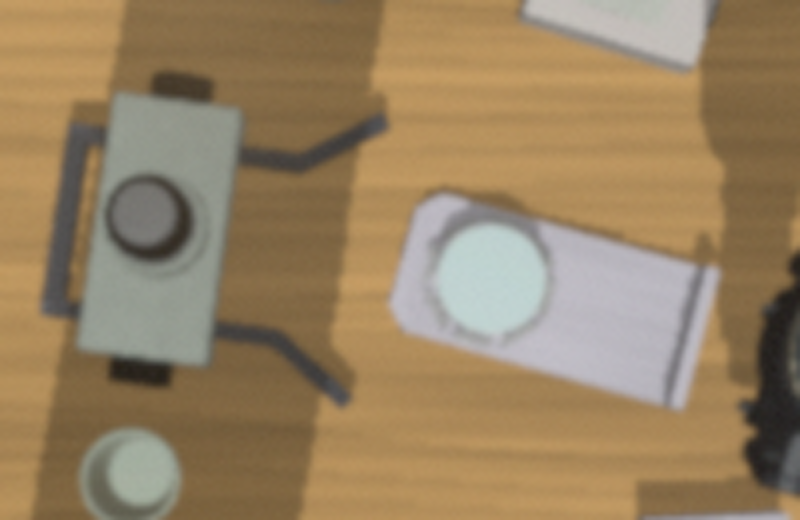

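The crop shows the tray unmoved, with its tail at (716,268)–(683,409). The hand stands just behind it at about (790,380), so I'll advance gently to contact.

Request:
servo_tool:
  rows:
    - [[0.01,0,0.002,0,0,0,0.1],[0.008,0,0.001,0,0,0,0.1],[0.003,0,0,0,0,0,0.1],[0.003,0,0,0,0,0,0.1],[0.003,0,0,0,0,0,0.1],[0.003,0,0,0,0,0,0.1],[0,0,0,0,0,0,0.1],[0,0,0,0,0,0,0.1]]

```text
time: 4.55
tcp_pos: [0.4558, -0.2013, 0.0083]
tool_rot: [-0.0, 0.792, 0.611, 0.0]
wrist_force: [-0.8, 0.2, 0.4]
gripper_width: 0.0472
gripper_force: 0.0
```

Request:
servo_tool:
  rows:
    - [[0.004,0,0,0,0,0,0.1],[0.004,0,0,0,0,0,0.1],[0.004,0,0,0,0,0,0.1],[0.004,0,0,0,0,0,0.1]]

```text
time: 4.95
tcp_pos: [0.4599, -0.1856, 0.0083]
tool_rot: [-0.0, 0.792, 0.611, -0.0]
wrist_force: [-0.9, -2.1, 0.5]
gripper_width: 0.0472
gripper_force: 0.7
```

```bash
cat > see.py <<'E'
from station import arm
from h import *
import sys
p=arm.read_camera("top")
if len(sys.argv)>1: cv2.imwrite(f"pics/{sys.argv[1]}.png",cv2.resize(p["img"][150:280,230:430,::-1],None,fx=4,fy=4,interpolation=cv2.INTER_CUBIC))
O=np.array([.5155,.1025]);a=np.radians(83.2);B=np.array([[np.cos(a),np.sin(a)],[-np.sin(a),np.cos(a)]])
for l in("tray_nose","tray","tray_tail","dish"):
    print(l,[(np.round(B@(np.array(d["xyz"])[:2]-O),4).tolist(),round(d["p"],2)) for d in arm.spot_point(p,l)])
s=arm.sense();q=s["tool_rot"]
print("tcp",B@(s["tcp_pos"][:2]-O),"head",np.degrees(2*np.arctan2(q[2],q[1]))-83.2,s["tcp_pos"][2],s["wrist_force"],s["time"])
E
python3 see.py crop3
```

```text
tray_nose [([-0.1132, -0.009], 0.93)]
tray [([-0.1976, 0.0036], 0.7), ([-0.3315, 0.1964], 0.68)]
tray_tail [([-0.2773, 0.0188], 0.93), ([-0.3158, 0.1188], 0.66)]
dish [([-0.1642, 0.0011], 0.79)]
tcp [-0.2927835   0.02106838] head -7.856145096384765 0.008291327200719945 [ 0.34880895  0.53681308 -0.13262932] 5.2
```

View pics/crop3.png

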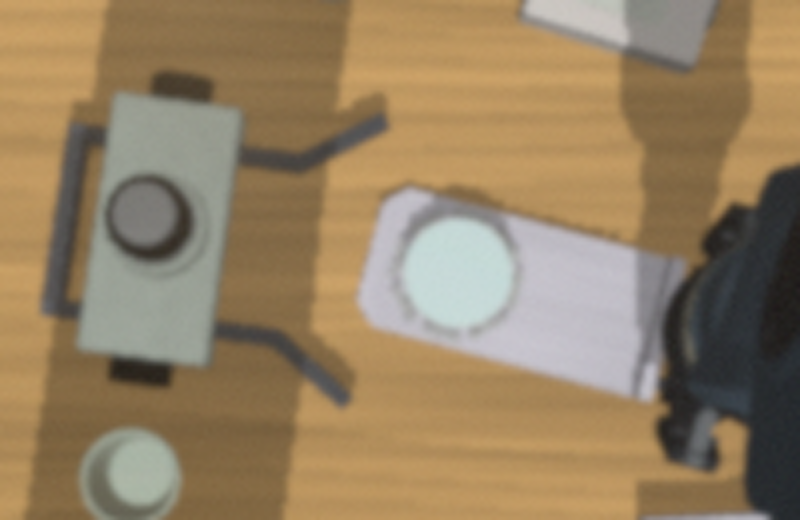

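The tray moved about 17 mm straight ahead, and its nose is now at (370,255). Next I'll steer left in an arc of 8° over about 66 mm.

Request:
servo_tool:
  rows:
    - [[0.003,0,0,0,0,0,0.1],[0.005,0.001,0,0,0,-0.6,0.1],[0.005,0.001,0,0,0,-0.6,0.1],[0.005,0.001,0,0,0,-0.6,0.1],[0.005,0.001,0,0,0,-0.6,0.1],[0.005,0.001,0,0,0,-0.6,0.1],[0.005,0.001,0,0,0,-0.6,0.1],[0.005,0.001,0,0,0,-0.6,0.1],[0.004,0.001,0,0,0,-0.6,0.1],[0,0,0,0,0,0,0.1]]

```text
time: 6.2
tcp_pos: [0.4772, -0.1461, 0.0083]
tool_rot: [-0.0, 0.765, 0.644, 0.0]
wrist_force: [0.8, -0.2, 0.5]
gripper_width: 0.0466
gripper_force: 0.0
```

```bash
python3 see.py crop4
```

```text
tray_nose [([-0.0688, -0.0047], 0.77)]
tray [([-0.1545, -0.0038], 0.63)]
tray_tail [([-0.2391, 0.0043], 0.86), ([-0.1573, 0.0016], 0.51)]
dish [([-0.1243, 0.0017], 0.69)]
tcp [-0.25210112  0.00880214] head -3.0886150681069893 0.008282949278626953 [ 0.00972758 -0.0073947   0.28086062] 6.45
```

View pics/crop4.png

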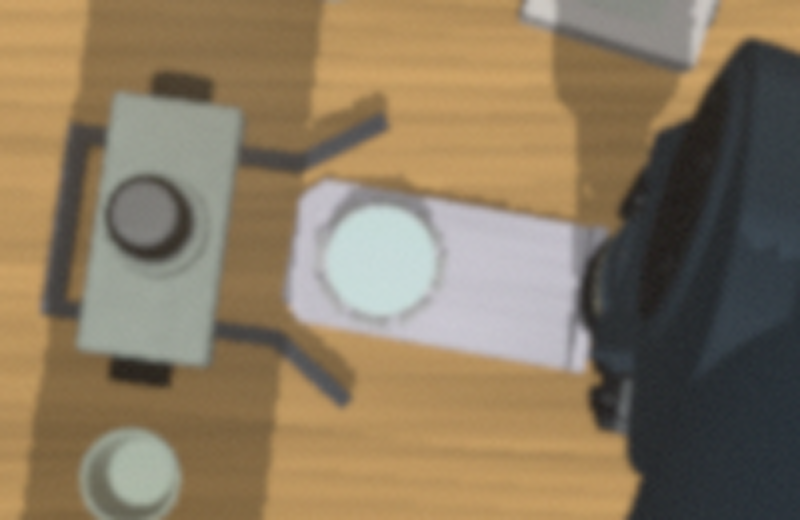

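The nose sits centred at the elbows, mid (294,250) against elbow mid (289,249), and the tray is still about 3° off. I'll finish the turn and go on straight.

Request:
servo_tool:
  rows:
    - [[0.004,0.001,0,0,0,-0.5,0.1],[0.005,0.001,0,0,0,-0.5,0.1],[0.005,0.001,0,0,0,-0.5,0.1],[0.005,0.001,0,0,0,-0.5,0.1],[0.005,0.001,0,0,0,-0.5,0.1],[0.005,0.001,0,0,0,-0.5,0.1],[0.006,0,0,0,0,0,0.1],[0.006,0,0,0,0,0,0.1],[0.006,0,0,0,0,0,0.1],[0.006,0,0,0,0,0,0.1],[0.006,0,0,0,0,0,0.1],[0.006,0,0,0,0,0,0.1],[0.004,0,0,0,0,0,0.1],[0,0,0,0,0,0,0.1]]

```text
time: 7.85
tcp_pos: [0.4921, -0.0786, 0.0083]
tool_rot: [-0.0, 0.748, 0.664, 0.0]
wrist_force: [0.2, -0.3, -0.2]
gripper_width: 0.0469
gripper_force: 0.0
```

```bash
python3 see.py crop5
```

```text
tray_nose [([-0.0017, -0.0], 0.62)]
tray [([-0.0857, -0.002], 0.91)]
tray_tail [([-0.171, -0.001], 0.79)]
dish [([-0.0513, -0.0005], 0.57)]
tcp [-0.1833681   0.00175669] head -0.08866877914516635 0.0083133590519054 [-0.50546006 -0.16806312 -0.51046394] 8.1
```

View pics/crop5.png

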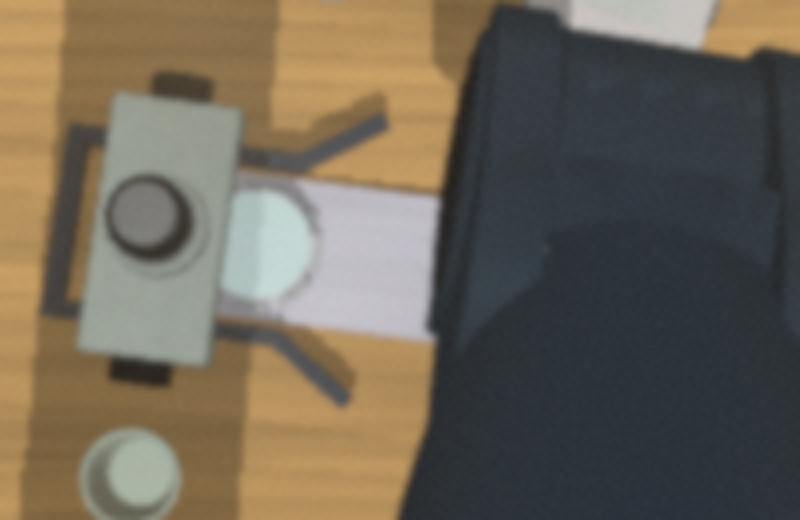

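The tray is between the rails, straight and centred, with about 50 mm to go. I'll push on and slow down near the stop.

Request:
servo_tool:
  rows:
    - [[0.006,0,0,0,0,0,0.1],[0.006,0,0,0,0,0,0.1],[0.006,0,0,0,0,0,0.1],[0.006,0,0,0,0,0,0.1],[0.006,0,0,0,0,0,0.1],[0.005,0,0,0,0,0,0.1],[0.003,0,0,0,0,0,0.1],[0.002,0,0,0,0,0,0.1],[0.002,0,0,0,0,0,0.1],[0.002,0,0,0,0,0,0.1],[0.001,0,0,0,0,0,0.1]]

```text
time: 9.2
tcp_pos: [0.4974, -0.0345, 0.0083]
tool_rot: [-0.0, 0.748, 0.663, 0.0]
wrist_force: [-0.6, -2.2, 0.5]
gripper_width: 0.0468
gripper_force: 0.9
```

Request:
servo_tool:
  rows:
    - [[0.002,0,0,0,0,0,0.1],[0.002,0,0,0,0,0,0.1],[0.001,0,0,0,0,0,0.1],[0.001,0,0,0,0,0,0.1]]

```text
time: 9.6
tcp_pos: [0.4981, -0.0285, 0.0083]
tool_rot: [-0.0, 0.748, 0.663, 0.0]
wrist_force: [1.1, -1.6, 0.4]
gripper_width: 0.0469
gripper_force: 0.9
```

Request:
servo_tool:
  rows:
    - [[0.001,0,0,0,0,0,0.1],[0.001,0,0,0,0,0,0.1],[0.001,0,0,0,0,0,0.1]]

```text
time: 9.9
tcp_pos: [0.4981, -0.0276, 0.0083]
tool_rot: [0.001, 0.749, 0.663, -0.002]
wrist_force: [-2.2, -17.2, 1.4]
gripper_width: 0.0473
gripper_force: 8.4
```

The force jumped to 17 N and motion stopped, so the nose is on the stop bar. I'll back straight off, then rise.

Request:
servo_tool:
  rows:
    - [[-0.003,0,0,0,0,0,0.1],[-0.01,0,0,0,0,0,0.1],[-0.02,0,0,0,0,0,0.1],[-0.03,0,0,0,0,0,0.1],[-0.03,0,0,0,0,0,0.1],[-0.03,0,-0.03,0,0,0,0.1],[-0.03,0,-0.03,0,0,0,0.1],[-0.03,0,-0.03,0,0,0,0.1],[-0.04,0,-0.03,0,0,0,0.1],[-0.04,0,-0.03,0,0,0,0.1],[-0.04,0,0,0,0,0,0.1],[0,0,0,0,0,0,0.1],[0,0,0,0,0,0,0.1]]

```text
time: 11.2
tcp_pos: [0.4616, -0.3273, 0.1579]
tool_rot: [-0.0, 0.749, 0.663, 0.0]
wrist_force: [-1.3, 1.1, 0.9]
gripper_width: 0.047
gripper_force: 0.0
```

```bash
python3 see.py crop6
```

```text
tray_nose [([0.0494, -0.0055], 0.57), ([-0.3492, 0.2845], 0.55)]
tray [([-0.0346, -0.0045], 0.97), ([-0.3341, 0.1969], 0.85)]
tray_tail [([-0.1161, 0.0001], 0.94), ([0.0009, -0.0006], 0.73), ([-0.3198, 0.1149], 0.57)]
dish []
tcp [-0.43121884  0.00219494] head 0.002924907010537936 0.1580723319073647 [-0.75313563 -0.44186798 -0.63393356] 11.45
```

View pics/crop6.png

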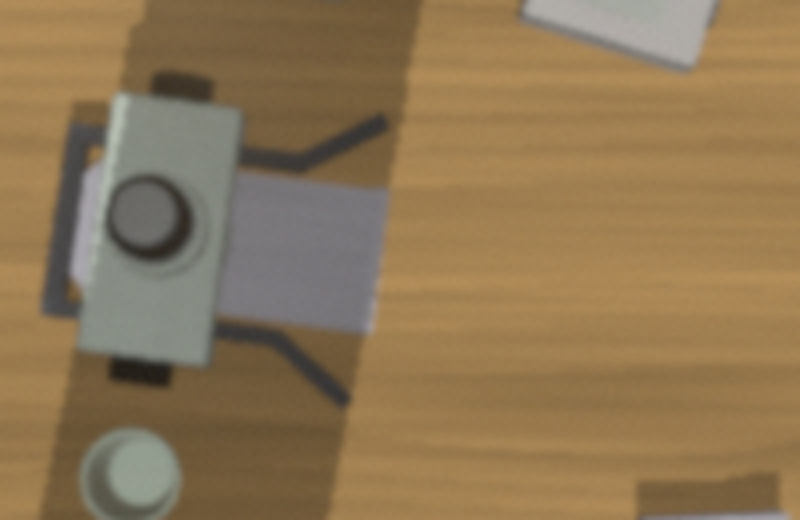

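The nose touches the stop bar at (75,225) with no gap. The tray is straight and centred, its tail is just outside the mouth, the bystanders haven't moved and the hand is clear.

```bash
python3 -c "
from station import arm
print(arm.hand_in())"
```

```text
the job is handed in; nothing more can be done
None
```

The tray was pushed between the rails and under the bridge until its nose met the stop bar; the last picture shows it straight and centred with the hand clear, and the job is handed in (no verdict came back, and the dish, hidden under the bridge, could not be checked).

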